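# Unlock and open the punch guard, then fire the punch

## Robot

A 7-joint arm with a two-finger parallel gripper is mounted at the origin on a cart in front of the work surface, level with it; the furniture and walls round the work are solid. World frame = base frame: x ahead of the robot, y to its left, z up, the work surface at z = 0. Lengths are in m, angles in degrees, forces in N, time in s.
With the tool pointing down it reaches from about 0.425 to 0.975 m from the base axis. Payload 16.7 kg.
Tool frame: the origin (TCP) lies midway between the tips of the shut fingers; the grasp point (between the pads) lies 19 mm behind it; z points along the fingers, y is the line along which they close (so a half turn about z gives the same grasp; the last joint's range is limited). The gripper opens to 85 mm and grips with 20 to 120 N. Pads are 22 mm wide; open, the fingers measure 114 mm over their backs; the gripper's body (76 mm by 85 mm) begins 54 mm behind the grasp point. The pads swing forward as they close: fully open they stand 13 mm farther back than shut.
Start: joints at [-74.742, 24.414, 4.234, 92.017, -1.954, 63.644, -3.845], TCP at [0.273, 0.617, 0.231] pointing down, gripper open.
Joint ranges: [-163.25, 163.25], [-28.42, 122.38], [-70.27, 78.77], [12.13, 141.07], [-58.53, 238.53], [9.26, 117.41], [-156.51, 156.51]. Speed limits (degrees/s): [108.29, 108.29, 136.94, 136.94, 172.46, 172.46, 172.46].

## Interface

Orientations are given as a 3x3 rotation matrix whose columns are the frame's x, y, z axes.
In Python, from station import state, cams, r gives the robot as it stands.
- The arm moves only by the tool hand_motion, called after "Call:" as name(argument=value, ...), one argument or row to a line, values as JSON. Schema: {"type":"object","properties":{"rows":{"type":"array","items":{"type":"array","items":{"type":"number"},"minItems":6,"maxItems":6},"minItems":1,"maxItems":20},"aperture":{"type":"number"},"only":{"type":"string"},"quiet":{"type":"boolean"},"lines":{"type":"string"}},"required":["rows"],"additionalProperties":false}. rows is a list of rows, 1 to 20 of them, each of 6 numbers: dx, dy, dz in units of 20 mm, then a rotation vector rx, ry, rz in degrees; each row is the pose to reach, as a shift and turn from the pose commanded when the call began, along the tool's axes at that moment; what a row does not reach only later rows make up. A row lasts 1/8 s, in which the tool goes at most 0.0625 m and 10.7 degrees, less where a joint would pass 70% of its speed; a pose out of reach is approached as far as the arm can. aperture is the finger opening in m, set as the call begins (left out keeps the last). The fingers move at their own pace and stop on an object; the grip force is fixed at half the most. Time passes only in rows, so rows that do not move let the fingers close. The tool returns the time, the measured TCP pose, the force, the opening and the grip force at its end. only (a regular expression) keeps the lines of the reply that match it, lines (a string "A,B") keeps lines A to B, and quiet returns only ok. Input that does not fit is refused with a message, and nothing moves.
- state(): the state, without advancing time (a new reading comes with each control period).
- cams.snapshot(name): name is "scene" or "top"; returns the picture (400x640x3 uint8, red, green, blue); there is no depth.
- cams.get_calibration(name): a dict with "vfov" (degrees; the focal length in pixels is half the picture's height over the tangent of half this angle, whatever the lens; pixels are square), "cx", "cy" (the principal point, pixels), "eye" and "orientation" of the camera in the world. Camera axes: x right, y up, looking along -z (the intrinsics and any distortion apply to the point x, -y, -z); pixel columns grow to the right and rows downward; lengths in m; the calibration is good to about 2 mm. A picture is of the moment at which its call begins. get_calibration takes no time and is no camera call.
- r.sign_off(): hands the job in; it is judged then, once.
The state is a dict: "clock": time; "qpos": joint angles; "qvel": joint speeds; "tau": joint torques, N m; "tool_pos": TCP position; "tcp_rot": TCP orientation; "ft_force": force on the tool from outside, world axes, zero at the start; "wrist_torque": the same for the moment, N m; "grip_width": finger opening in m; "grip_force": force on a finger pad.
Only numpy, scipy, OpenCV 4.12 (cv2) and the standard library are available. Lean on these libraries where they do the work, as an engineer would, in place of code of your own. Each camera call takes 0.05 s, during which the arm holds its last target. There are 200 camera calls.

## Task

The drive in the marking fixture has to be marked. Pull the black plunger knob on the yellow guard out along its leaning axis to free the guard, slide the guard fully open (away from the red punch cap) and leave it locked there with the plunger sprung back in; then press the red punch cap straight down until its spring snaps and it bottoms, and let it come back up. Do not bump the lamp bar over the guard and leave the loose things around the fixture where they lie.

Things in the scene. Friction and masses are not known exactly. Their poses are not given: they have to be found in the camera images.
- fixture: aluminium marking fixture, fixed, placed differently each time (yaw within 0.3 rad); base 150 (x) x 274 (y) mm, deck top 55 mm above the worktop, a silver hard drive clamped under the deck. Origin on the worktop, mid base; x points to its back, away from the robot, y is the way the guard opens, z up. Nothing stands over its right half (y below 0)
- guard (a joint): yellow sheet guard, an open-ended channel, top 94 mm above the worktop, front sloping 35 deg; hides the punch cap. Slides along the fixture's +y: 0 m shut (spans y -90 to +30 mm), 0.090 fully open, at its stop (0 to +120 mm). Held at 0 by the plunger's pin; about 2 N of friction when free
- plunger (a joint): pull of the spring index plunger along its axis: 0 m fully in, 0.012 its stop. The guard is free only above about 0.009 m. Takes about 6 N at 0, 13 N at the stop. Let go between the guard's two ends, its pin rides on the rail at about 0.009 m; at either end it drops back to 0 into a slot by itself (1 mm play)
- knob_center (a point): centre of the black plunger knob (24 mm diameter, 20 mm long) on the guard's slope; at the start at (-50, +5, 99) mm in the fixture frame, moves with guard and plunger. Its z axis is the pull direction, leaning 35 deg towards the robot: (-0.574, 0, 0.819) in the fixture frame; y is the fixture's y. Below it a collar of 18 mm diameter; the sheet is 28 mm below along the axis
- lamp: grey LED lamp bar, fixed to the fixture, same origin. In the fixture frame the bar spans x -30 to +10, y +20 to +150, z 165 to 185 mm, behind and above the knob: a vertical gripper on the knob strikes it, one in line with the knob's leaning axis clears it. Post at x 49 to 63, y 111 to 131 mm
- cap_top (a point): centre of the top of the red punch cap (22 mm diameter disc), at (+18, -55, 83) mm in the fixture frame when up. Its guide bush is below it. Covered by the guard until that is open
- punch (a joint): how far the punch cap is pressed: 0 m up, 0.012 bottomed; springs back when let go. The push grows from about 4 N to about 10 to 13 N near 0.006 m, then the hidden spring snaps through and it falls to about 5 N just before the stop
- screwdriver_red: loose red screwdriver 163 x 17 x 17 mm in front of the fixture, origin under its middle; leave it
- tweezers_fine: loose steel tweezers 119 x 14 x 11 mm in front of the fixture to the left, origin under the middle; leave them
- platter_stack: loose stack of shiny discs 95 x 95 x 20 mm right of the fixture, origin under its middle; leave it
- magnet_plate: loose magnet plate 41 x 52 x 9 mm left of the fixture, origin under its middle; leave it
- motor: loose spindle motor 74 x 50 x 20 mm right of the fixture, origin under its middle; leave it

How it is judged (in metres and radians):
On the way, in this order (a step that is already met when the one before it is completed fails the run):
1. the plunger is pulled out while the guard is still shut (value of joint plunger above 0.008 m and value of joint guard below 0.01 m).
2. the guard is fully open and the plunger has dropped back in (value of joint guard above 0.086 m and value of joint plunger below 0.002 m), for 0.2 s.
3. the punch cap is pressed past its snap to the bottom (value of joint punch above 0.01 m).
At the end, for the whole second after the job is handed in: the guard stands open (more than 86 of 90 mm) with the plunger in (less than 2 mm out), and the punch cap, having been pressed more than 10 of its 12 mm, is back up (within 2 mm) (all of step 2 and value of joint punch below 0.002 m); the robot touches nothing.
It fails at once if the lamp bar is bumped (more than 6 N) (contact force between lamp and anything else above 6 N).
It fails at once if a loose bystander is shifted more than 20 mm (distance of any of screwdriver_red, tweezers_fine, platter_stack, magnet_plate, motor from where it was at the start of the episode above 0.02 m).
It also fails if it takes over 48 s, if anything falls off the work surface, if the arm or the gripper's body presses on something with over 40 N, if the wrist force passes 120 N, or if a joint passes its speed limit or range.

## Working session

There is one attempt and no reset: what is moved stays moved. The work goes in short steps, Python scripts to look and compute and a tool call to move; the robot and the scene stay as the last step left them, time stands still between calls to the robot, and variables do not carry over. Pictures are saved under pics/ and viewed, at most 10 in all, crops included, and the job is handed in when it is done.

```bash
mkdir -p pics; ls
```

Run:
```python
from station import state,cams,r
import cv2
s=state();print({k:s[k] for k in('clock','tool_pos','tcp_rot','grip_width')})
for n in('scene','top'):
    cv2.imwrite(f'pics/{n}0.png',cams.snapshot(n)[:,:,::-1]);print(n,cams.get_calibration(n))
```

```text
pics
{'clock': 0.0, 'tool_pos': array([0.27254447, 0.61709367, 0.23059768]), 'tcp_rot': array([[-9.14765348e-01,  4.03985349e-01, -4.42008230e-04],
       [ 4.03985580e-01,  9.14764526e-01, -1.22999054e-03],
       [-9.25647096e-05, -1.30371768e-03, -9.99999146e-01]]), 'grip_width': 0.08530797691325433}
scene {'vfov': 54.224380748543105, 'cx': 324.36780838330526, 'cy': 198.60196395978426, 'eye': array([ 0.09922182, -0.45857969,  0.43418274]), 'orientation': array([[ 0.80238838,  0.22489228, -0.5528077 ],
       [-0.59625848,  0.34161885, -0.72647944],
       [ 0.02546992,  0.91253494,  0.40820492]])}
top {'vfov': 44.24641873141633, 'cx': 320.9773807834954, 'cy': 200.07947666875867, 'eye': array([0.36066466, 0.14630319, 1.12501359]), 'orientation': array([[ 0.21855341,  0.95471534, -0.20187378],
       [-0.97581886,  0.21455712, -0.04174674],
       [ 0.0034572 ,  0.20611613,  0.97852143]])}
```

View pics/scene0.png

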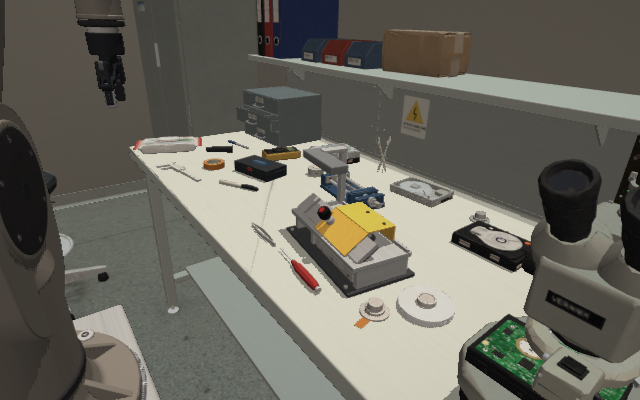

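View pics/top0.png

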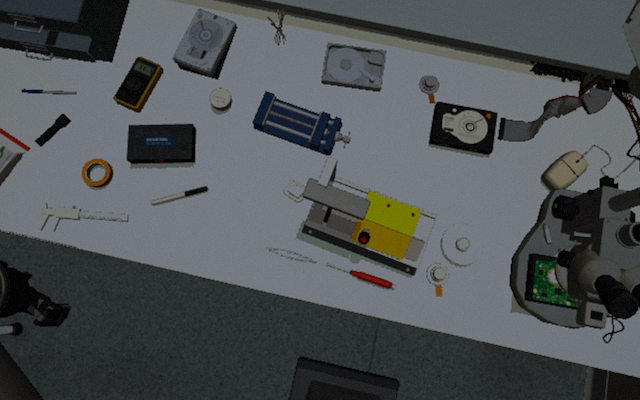

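The scene view shows the fixture mid-picture, with the black knob at (324,213), the yellow guard at about (360,230) and the grey lamp bar at (325,160). The top view shows the knob at about (363,238), the guard at (390,220) and the base's front edge from (302,235) to (415,272). I'll enlarge both.

Run:
```python
import cv2,numpy as np
a=cv2.imread('pics/top0.png')[150:285,280:450];b=cv2.imread('pics/scene0.png')[140:295,270:425]
f=lambda i:cv2.resize(i,(400*1,int(i.shape[0]*400/i.shape[1])),interpolation=cv2.INTER_CUBIC)
a,b=f(a),f(b);h=max(len(a),len(b))
p=lambda i:cv2.copyMakeBorder(i,0,h-len(i),0,0,0)
cv2.imwrite('pics/z0.png',np.hstack([p(a),p(b)]))
```

```text
(no output)
```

View pics/z0.png

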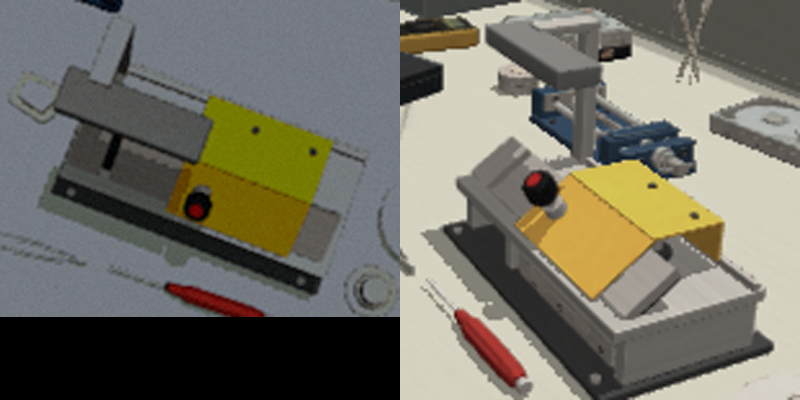

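The left panel (top) shows the red-dotted knob face at crop (199,207), i.e. full picture (364.6,238). The right panel (scene) shows it at crop (535,182), i.e. full picture (322.3,210.5). The yellow top sheet's ridge and right edge are clear in both. I'll triangulate the dot and get the yaw from the ridge.

Create h.py:
```python
import numpy as np,cv2
from station import state,cams,r
def ray(n,uv):
    c=cams.get_calibration(n);f=200/np.tan(np.radians(c['vfov']/2))
    d=c['orientation']@np.array([(uv[0]-c['cx'])/f,-(uv[1]-c['cy'])/f,-1]);return c['eye'],d/np.linalg.norm(d)
def plane(n,uv,z):
    e,d=ray(n,uv);return e+d*(z-e[2])/d[2]
def tri(u,v):
    (e1,d1),(e2,d2)=ray('top',u),ray('scene',v)
    t=np.linalg.lstsq(np.c_[d1,-d2],e2-e1,rcond=None)[0]
    a,b=e1+t[0]*d1,e2+t[1]*d2;return (a+b)/2,np.linalg.norm(a-b)
```

Run:
```python
from h import *
P={}
for n,c in(('top',(350,225,380,250)),('scene',(312,200,335,222))):
    im=cv2.imread(f'pics/{n}0.png');hsv=cv2.cvtColor(im,cv2.COLOR_BGR2HSV);B,G,R=[im[...,i].astype(int) for i in range(3)]
    m=((R>60)&(G<R*.45)&(B<R*.6));k=np.zeros_like(m);k[c[1]:c[3],c[0]:c[2]]=1
    v,u=np.nonzero(m&k);P[n]=(u.mean(),v.mean());print(n,'dot',P[n],len(u))
    # yellow top
    m=((hsv[...,0]>=26)&(hsv[...,0]<=34)&(hsv[...,1]>150)).astype(np.uint8)
    cs=cv2.findContours(m,cv2.RETR_EXTERNAL,cv2.CHAIN_APPROX_NONE)[0]
    for q in sorted(cs,key=cv2.contourArea)[-2:]:
        ap=cv2.approxPolyDP(q,3,True)[:,0];print('yel',cv2.contourArea(q),ap.tolist())
        print(np.array([plane(n,a,.094)[:2] for a in ap]).round(4).tolist())
print(tri(P['top'],P['scene']))
# base front edge ends + corners, hand read from crop (top)
for p in((62,178),(320,293),(45,205),(322,290)):
    uv=(280+p[0]/2.353,150+p[1]/2.353);print(uv,plane('top',uv,.005))
# ridge in both: bright/orange
```

```text
top dot (np.float64(362.8333333333333), np.float64(239.375)) 24
yel 0.0 [[118, 3]]
[[0.9284, 0.7556]]
yel 1401.0 [[369, 191], [367, 199], [371, 202], [365, 218], [411, 236], [420, 210]]
[[0.6155, 0.0939], [0.5973, 0.0946], [0.5927, 0.0849], [0.5559, 0.0905], [0.5394, -0.012], [0.5986, -0.0206]]
scene dot (np.float64(321.5), np.float64(209.0)) 24
yel 1.5 [[355, 207]]
[[0.5873, 0.0786]]
yel 182.5 [[339, 208], [356, 222], [359, 217], [367, 224], [379, 218], [367, 224], [362, 220], [371, 216], [361, 214], [359, 208], [358, 213]]
[[0.5569, 0.093], [0.5454, 0.027], [0.564, 0.0397], [0.5572, 0.0093], [0.5936, 0.0148], [0.5572, 0.0093], [0.5604, 0.0269], [0.5865, 0.0299], [0.576, 0.0474], [0.591, 0.0704], [0.574, 0.0541]]
(array([0.50805924, 0.08663684, 0.10730655]), np.float64(0.00035898215448603864))
(306.34934126646834, 225.64810879728006) [0.5256739  0.21378731 0.005     ]
(415.99660008499785, 274.52188695282615) [ 0.47124311 -0.05259293  0.005     ]
(299.12452188695283, 237.12282192945176) [0.49616589 0.22396385 0.005     ]
(416.8465788355291, 273.24691882702933) [ 0.47446947 -0.05395428  0.005     ]
```

The triangulated dot is at height 107.3 mm against 107.2 expected, with a 0.4 mm ray gap, so it is good. The yaw estimates disagree (-5° to -9°), so I'll fit lines to sub-pixel edges.

Run:
```python
from h import *
def fit(n,p,q,z,half=6,chan='g',sign=0):
    im=cv2.GaussianBlur(cv2.imread(f'pics/{n}0.png'),(3,3),0).astype(np.float32)
    im=im.mean(2) if chan=='g' else (im[...,1] if chan=='G' else im[...,0])
    p,q=np.array(p,float),np.array(q,float);t=(q-p)/np.linalg.norm(q-p);nn=np.array([-t[1],t[0]])
    pts=[];s=np.arange(-half,half+.01,.25)
    for a in np.arange(0,np.linalg.norm(q-p),1):
        l=p+a*t+s[:,None]*nn
        v=cv2.remap(im,l[:,0].astype(np.float32)[None],l[:,1].astype(np.float32)[None],cv2.INTER_LINEAR)[0]
        g=np.gradient(v)
        g=np.abs(g) if sign==0 else sign*g
        pts.append(l[g.argmax()])
    pts=np.array(pts,np.float32)
    W=np.array([plane(n,x,z)[:2] for x in pts],np.float32)
    vx,vy,x0,y0=cv2.fitLine(W,cv2.DIST_WELSCH,0,.001,.001).ravel()
    if vy<0:vx,vy=-vx,-vy
    res=np.abs((W[:,0]-x0)*vy-(W[:,1]-y0)*vx)
    print(n,z,'yaw',np.degrees(np.arctan2(-vx,vy)).round(2),'pt',x0,y0,'medres',np.median(res).round(4))
T=lambda x,y:(280+x/2.353,150+y/2.353);S=lambda x,y:(270+(x-400)/2.58,140+y/2.58)
fit('top',T(70,203),T(300,287),.008,4,sign=1)
fit('top',T(215,170),T(305,201),.094,3,'G')
fit('top',T(225,100),T(320,137),.094,3)
fit('top',T(332,145),T(315,195),.094,3)
fit('scene',S(590,180),S(652,233),.094,3,'G')
fit('scene',S(440,255),S(585,385),.008,4,sign=1)
fit('scene',S(440,255),S(585,385),.008,4,sign=-1)
fit('scene',S(640,163),S(712,212),.094,3)
```

```text
top 0.008 yaw -8.68 pt 0.48438722 0.062454313 medres 0.0003
top 0.094 yaw -8.87 pt 0.5469111 0.03146754 medres 0.0004
top 0.094 yaw -8.91 pt 0.60874 0.033984676 medres 0.0004
top 0.094 yaw 81.58 pt 0.5732884 -0.019333769 medres 0.0004
scene 0.094 yaw -8.78 pt 0.54604363 0.03474518 medres 0.0003
scene 0.008 yaw -2.23 pt 0.47371525 0.060082156 medres 0.004
scene 0.008 yaw -1.71 pt 0.47672746 0.05767502 medres 0.0039
scene 0.094 yaw -8.07 pt 0.6065124 0.027663449 medres 0.0008
```

Yaw is -8.75° and the origin is about (0.562, 0.073). As checks, the guard's right edge falls at y=-90 and the base front at x=-75, both as specified. Next I'll compute the moves.

Add to h.py:
```python
from scipy.spatial.transform import Rotation as Ro
F=Ro.from_euler('z',-8.75,degrees=True).as_matrix()
A=np.array([-.5736,0,.8192])
O=np.array([.50806,.08664,.1073])-F@(np.array([-.05,.005,.099])+.01*A);O[2]=0
def W(p):return O+F@np.array(p)
KR=F@np.c_[np.cross([0,1,0],-A),[0,1,0],-A]   # tool on the knob
DR=F@np.array([[-1,0,0],[0,1,0],[0,0,-1.]])
def go(p,R):
    s=state();R0=s['tcp_rot']
    rv=np.degrees(Ro.from_matrix(R0.T@R).as_rotvec())
    print('shift',(R0.T@(np.array(p)-s['tool_pos'])).round(4),'rot',rv.round(2))
def fx():
    s=state();print('tcp fix',(F.T@(s['tool_pos']-O)*1e3).round(1),'z',(F.T@s['tcp_rot'][:,2]).round(3),'f',(F.T@s['ft_force']).round(1),s['clock'],s['grip_width'])
K=np.array([-.05,.005,.099])
```

```bash
python3 -c "
from h import *
print(O);go(W(K+.1*A),KR);go(W(K-.019*A),KR)"
```

```text
[0.5623867  0.07321944 0.        ]
shift [-0.3799 -0.4035  0.0503] rot [ -4.67 -34.8  -14.58]
shift [-0.4458 -0.3857  0.1477] rot [ -4.67 -34.8  -14.58]
```

The manual's scale: shifts go in units of 20 mm. Converting my numbers, -0.4035 m is -20.175, -0.38 m is -19.

Call:
hand_motion(
  rows=[
    [-5, -5, 0, 0, 0, 0],
    [-19, -20.175, 2.5, -4.67, -34.8, -14.58],
    [-19, -20.175, 2.5, -4.67, -34.8, -14.58],
    [-19, -20.175, 2.5, -4.67, -34.8, -14.58],
    [-19, -20.175, 2.5, -4.67, -34.8, -14.58],
    [-19, -20.175, 2.5, -4.67, -34.8, -14.58],
    [-19, -20.175, 2.5, -4.67, -34.8, -14.58],
    [-19, -20.175, 2.5, -4.67, -34.8, -14.58],
    [-19, -20.175, 2.5, -4.67, -34.8, -14.58],
    [-19, -20.175, 2.5, -4.67, -34.8, -14.58],
    [-19, -20.175, 2.5, -4.67, -34.8, -14.58],
    [-19, -20.175, 2.5, -4.67, -34.8, -14.58],
    [-19, -20.175, 2.5, -4.67, -34.8, -14.58],
    [-19, -20.175, 2.5, -4.67, -34.8, -14.58],
  ],
  aperture=0.06,
)

```text
clock: 1.85
tool_pos: [0.4529, 0.1178, 0.185]
tcp_rot: [[-0.808, 0.153, 0.569], [0.125, 0.988, -0.088], [-0.575, 0.001, -0.818]]
ft_force: [0.8, 0.1, -0.1]
grip_width: 0.0599
grip_force: 0.0
```

```bash
python3 -c "
from h import *
fx();go(W(K+.1*A),KR);go(W(K-.019*A),KR)
cv2.imwrite('pics/s1.png',cams.snapshot('scene')[:,:,::-1])"
```

```text
tcp fix [-115.    27.4  185. ] z [ 0.575 -0.    -0.818] f [ 0.7  0.2 -0.1] 1.85 0.05993886167279821
shift [-0.004  -0.0224  0.0077] rot [-0.    0.12 -0.06]
shift [-0.0037 -0.0224  0.1267] rot [-0.    0.12 -0.06]
```

View pics/s1.png

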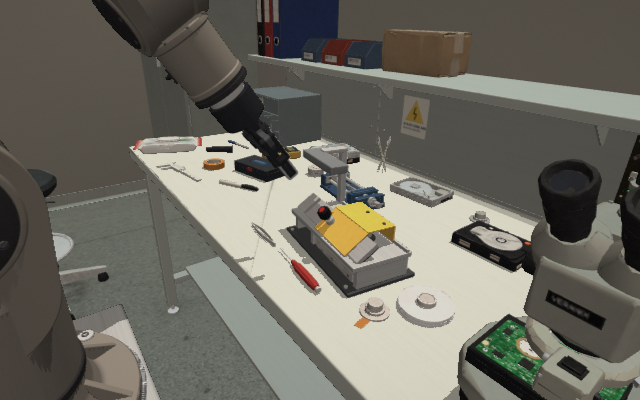

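The tool is leaning in line with the knob, with its tips at (290,175), clear of the lamp and still closing in. I'll let it settle and re-measure.

Call:
hand_motion(
  rows=[
    [0, 0, 0, 0, 0, 0],
    [0, 0, 0, 0, 0, 0],
    [0, 0, 0, 0, 0, 0],
  ],
  lines="1,2",
)

```text
clock: 2.28
tool_pos: [0.4526, 0.1198, 0.1852]
```

```bash
python3 -c "
from h import *
fx();go(W(K+.1*A),KR);go(W(K-.019*A),KR)"
```

```text
tcp fix [-115.6   29.3  185.2] z [ 0.575  0.002 -0.818] f [ 0.1  0.8 -0.4] 2.275 0.05990948437181045
shift [-0.0042 -0.0243  0.0082] rot [0.11 0.13 0.06]
shift [-0.0039 -0.0246  0.1272] rot [0.11 0.13 0.06]
```

In the tool's units: 0.09 m is 4.5, 0.075 m is 3.75.

Call:
hand_motion(
  rows=[
    [-0.2, -1.225, 0.4, 0, 0, 0],
    [-0.2, -1.225, 0.4, 0, 0, 0],
    [-0.2, -1.225, 2.5, 0, 0, 0],
    [-0.2, -1.225, 3.75, 0, 0, 0],
    [-0.2, -1.225, 4.5, 0, 0, 0],
    [-0.2, -1.225, 4.5, 0, 0, 0],
    [-0.2, -1.225, 4.5, 0, 0, 0],
  ],
  lines="1,2",
)

```text
clock: 3.15
tool_pos: [0.5033, 0.0867, 0.1142]
```

```bash
python3 -c "
from h import *
fx();go(W(K-.019*A),KR)
a=cams.snapshot('scene')[140:260,240:400,::-1];b=cams.snapshot('top')[170:290,300:460,::-1]
cv2.imwrite('pics/s2.png',cv2.resize(np.hstack([a,b]),None,fx=2.5,fy=2.5,interpolation=cv2.INTER_CUBIC))"
```

```text
tcp fix [-60.5   4.3 114.2] z [ 0.576  0.001 -0.818] f [ 0.2 -0.2 -0.1] 3.15 0.06001513346954792
shift [0.0002 0.0007 0.0375] rot [0.06 0.14 0.02]
```

View pics/s2.png

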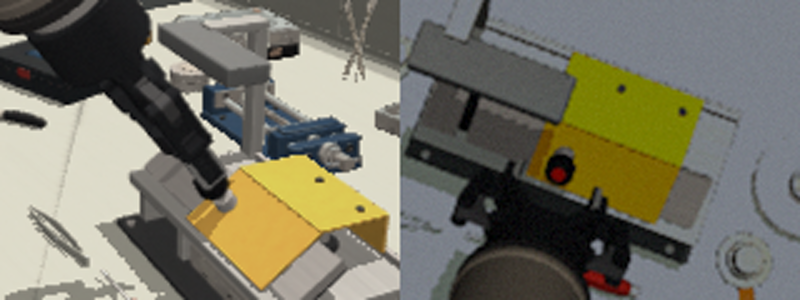

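The knob sits centred between the open fingers (top crop (558,172), fingers at about (515,175) and (600,205)), and the lamp is clear. I'll advance, then close.

Call:
hand_motion(
  rows=[
    [0, 0.035, 1, 0, 0, 0],
    [0, 0.035, 1.75, 0, 0, 0],
    [0, 0.035, 1.75, 0, 0, 0],
    [0, 0.035, 1.75, 0, 0, 0],
  ],
  lines="1,2",
)

```text
clock: 3.75
tool_pos: [0.5234, 0.0836, 0.0859]
```

```bash
python3 -c "
from h import *
fx()"
```

```text
tcp fix [-40.1   4.3  85.9] z [ 0.576  0.    -0.817] f [1.1 0.4 0.2] 3.75 0.06009195227803403
```

Call:
hand_motion(
  rows=[
    [0, 0, 0, 0, 0, 0],
    [0, 0, 0, 0, 0, 0],
    [0, 0, 0, 0, 0, 0],
    [0, 0, 0, 0, 0, 0],
    [0, 0, 0, 0, 0, 0],
    [0, 0, 0, 0, 0, 0],
  ],
  aperture=0,
)

```text
clock: 4.5
tool_pos: [0.5236, 0.084, 0.0858]
tcp_rot: [[-0.808, 0.152, 0.57], [0.124, 0.988, -0.087], [-0.576, 0.001, -0.817]]
ft_force: [-9.0, 1.5, 14.1]
grip_width: 0.0215
grip_force: 57.9
```

```bash
python3 -c "
from h import *
fx()"
```

```text
tcp fix [-40.    4.8  85.8] z [ 0.576  0.001 -0.817] f [-9.1  0.1 14.1] 4.5 0.021460244351799673
```

In the tool's units: -0.011 m is -0.55, -0.008 m is -0.4.

Call:
hand_motion(
  rows=[
    [0, 0, -0.2, 0, 0, 0],
    [0, 0, -0.4, 0, 0, 0],
    [0, 0, -0.55, 0, 0, 0],
    [0, 0, -0.55, 0, 0, 0],
    [0, 0, -0.55, 0, 0, 0],
  ],
)

```text
clock: 5.12
tool_pos: [0.5176, 0.0848, 0.0944]
tcp_rot: [[-0.808, 0.152, 0.569], [0.125, 0.988, -0.087], [-0.576, 0.001, -0.818]]
ft_force: [8.3, 3.6, -9.3]
grip_width: 0.0214
grip_force: 59.2
```

```bash
python3 -c "
from h import *
fx();print('along A',state()['ft_force']@F@A)
a=cams.snapshot('scene')[140:260,240:400,::-1];b=cams.snapshot('top')[170:290,300:460,::-1]
cv2.imwrite('pics/s3.png',cv2.resize(np.hstack([a,b]),None,fx=2.5,fy=2.5,interpolation=cv2.INTER_CUBIC))"
```

```text
tcp fix [-46.1   4.7  94.4] z [ 0.576  0.001 -0.818] f [ 7.7  4.8 -9.3] 5.125 0.02141244907451767
along A -12.039562893447414
```

View pics/s3.png

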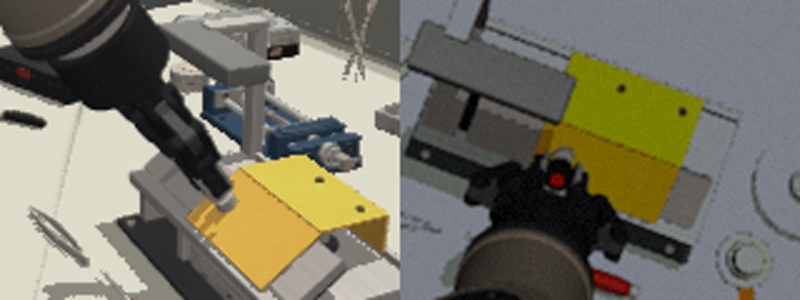

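The knob is held and pulled out: 12 N on the axis corresponds to about 10.3 mm, with more collar showing, and the guard is still shut. Now I'll slide the guard.

Call:
hand_motion(
  rows=[
    [0, 0.25, -0.025, 0, 0, 0],
    [0, 0.75, -0.025, 0, 0, 0],
    [0, 1.25, -0.025, 0, 0, 0],
    [0, 1.75, -0.025, 0, 0, 0],
    [0, 2.25, -0.025, 0, 0, 0],
    [0, 2.75, -0.025, 0, 0, 0],
    [0, 3.25, -0.025, 0, 0, 0],
    [0, 3.65, -0.025, 0, 0, 0],
    [0, 4, -0.025, 0, 0, 0],
    [0, 4.25, -0.025, 0, 0, 0],
    [0, 4.4, -0.025, 0, 0, 0],
    [0, 4.525, -0.025, 0, 0, 0],
    [0, 4.525, -0.025, 0, 0, 0],
    [0, 4.525, -0.025, 0, 0, 0],
    [0, 4.525, -0.025, 0, 0, 0],
  ],
)

```text
clock: 7.1
tool_pos: [0.531, 0.173, 0.0945]
tcp_rot: [[-0.808, 0.154, 0.568], [0.126, 0.988, -0.089], [-0.575, 0.0, -0.818]]
ft_force: [7.6, -1.8, -9.7]
grip_width: 0.0215
grip_force: 59.3
```

```bash
python3 -c "
from h import *
fx();print('along A',state()['ft_force']@F@A)"
```

```text
tcp fix [-46.2  93.8  94.5] z [ 0.575 -0.001 -0.818] f [ 7.8 -0.6 -9.7] 7.1 0.02146251740746785
along A -12.441045053497886
```

In the tool's units: 0.003 m is 0.15, 0.002 m is 0.1.

Call:
hand_motion(
  rows=[
    [0, 0.05, 0, 0, 0, 0],
    [0, 0.1, 0, 0, 0, 0],
    [0, 0.15, 0, 0, 0, 0],
    [0, 0.15, 0, 0, 0, 0],
    [0, 0.15, 0, 0, 0, 0],
  ],
  lines="1,2",
)

```text
clock: 7.72
tool_pos: [0.5313, 0.1741, 0.0942]
```

```bash
python3 -c "
from h import *
fx();print('along A',state()['ft_force']@F@A)"
```

```text
tcp fix [-46.   95.   94.2] z [ 0.575 -0.004 -0.818] f [ 8.1 -8.  -7.7] 7.725 0.021689638515301757
along A -10.977613196354325
```

The guard is on its stop (8 N). I'll release and retreat along the axis.

Call:
hand_motion(
  rows=[
    [0, 0, 0, 0, 0, 0],
    [0, 0, 0, 0, 0, 0],
    [0, 0, 0, 0, 0, 0],
    [0, 0, 0, 0, 0, 0],
  ],
  aperture=0.055,
  lines="1,2",
)

```text
clock: 8.22
tool_pos: [0.5313, 0.177, 0.0947]
```

Call:
hand_motion(
  rows=[
    [0, -0.1, 0, 0, 0, 0],
    [0, -0.1, -1.5, 0, 0, 0],
    [0, -0.1, -3, 0, 0, 0],
    [0, -0.1, -5, 0, 0, 0],
    [0, -0.1, -6.5, 0, 0, 0],
    [0, -0.1, -6.5, 0, 0, 0],
    [0, -0.1, -6.5, 0, 0, 0],
  ],
  lines="1,2",
)

```text
clock: 9.1
tool_pos: [0.4574, 0.1856, 0.2007]
```

```bash
python3 -c "
from h import *
fx()
ii={n:cams.snapshot(n)[:,:,::-1] for n in('scene','top')}
[cv2.imwrite(f'pics/{n}4.png',i) for n,i in ii.items()]
a=ii['scene'][140:290,250:410];b=ii['top'][160:310,290:450]
cv2.imwrite('pics/s4.png',cv2.resize(np.hstack([a,b]),None,fx=2.5,fy=2.5,interpolation=cv2.INTER_CUBIC))"
```

```text
tcp fix [-120.9   95.1  200.7] z [ 0.576 -0.001 -0.818] f [-0.5 -0.2 -0.5] 9.1 0.05472500391836984
```

View pics/s4.png

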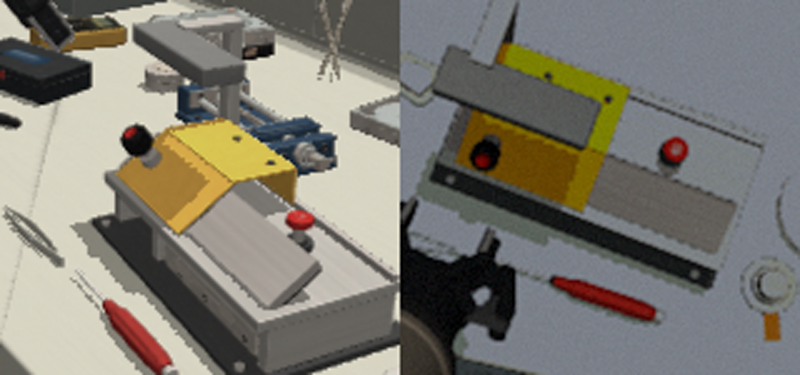

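The guard is open, the knob is at crop (135,140) and (487,155), and the red cap is uncovered at crop (300,220) and (673,150). I'll triangulate both to confirm the plunger is in and to aim at the cap.

Run:
```python
from h import *
def red(n,c):
    im=cv2.imread(f'pics/{n}4.png').astype(int);x,y=c;B,G,R=[im[y-9:y+10,x-9:x+10,i] for i in range(3)]
    v,u=np.nonzero((R>60)&(G<R*.45)&(B<R*.6));return (u.mean()+x-9,v.mean()+y-9),len(u)
for nm,t,s in(('knob',(325,222),(303,196)),('cap',(559,220),(370,228))):
    if nm=='cap':t=(int(290+273/2.5),int(160+150/2.5))
    a,b=red('top',t),red('scene',s);p,e=tri(a[0],b[0]);print(nm,a,b,(F.T@(p-O)*1e3).round(1),e)
print('knob expect',(K+[0,.09,0]+.01*A)*1e3)
go(W([.018,-.055,.115]),DR);go(W([-.07,-.055,.19]),DR)
```

```text
knob ((np.float64(322.25), np.float64(224.15)), 20) ((np.float64(301.8666666666667), np.float64(192.46666666666667)), 15) [-56.2  95.1 106.9] 0.0005008259004988139
cap ((np.float64(399.5833333333333), np.float64(219.5)), 60) ((np.float64(369.6363636363636), np.float64(227.65151515151516)), 66) [ 18.1 -54.9  78.7] 8.691448326643094e-05
knob expect [-55.736  95.    107.192]
shift [-0.0653 -0.1501  0.1495] rot [-0.   35.04 -0.07]
shift [-0.0363 -0.1502  0.0376] rot [-0.   35.04 -0.07]
```

The knob is within 0.5 mm of the fully open, fully in position, and the cap is where the drawing puts it. I'll close the fingers and move above the cap.

In the tool's units: -0.15 m is -7.5, 0.15 m is 7.5.

Call:
hand_motion(
  rows=[
    [-1.8, -7.5, 1.85, 0, 35, 0],
    [-1.8, -7.5, 1.85, 0, 35, 0],
    [-1.8, -7.5, 1.85, 0, 35, 0],
    [-1.8, -7.5, 1.85, 0, 35, 0],
    [-1.8, -7.5, 1.85, 0, 35, 0],
    [-1.8, -7.5, 1.85, 0, 35, 0],
    [-3.25, -7.5, 7.5, 0, 35, 0],
    [-3.25, -7.5, 7.5, 0, 35, 0],
    [-3.25, -7.5, 7.5, 0, 35, 0],
    [-3.25, -7.5, 7.5, 0, 35, 0],
    [-3.25, -7.5, 7.5, 0, 35, 0],
    [-3.25, -7.5, 7.5, 0, 35, 0],
  ],
  aperture=0,
)

```text
clock: 10.7
tool_pos: [0.5719, 0.0167, 0.1166]
tcp_rot: [[-0.988, 0.153, 0.004], [0.153, 0.988, -0.001], [-0.004, 0.0, -1.0]]
ft_force: [0.0, -0.3, 0.4]
grip_width: 0.0002
grip_force: 0.0
```

```bash
python3 -c "
from h import *
fx();go(W([.018,-.055,.083]),DR)"
```

```text
tcp fix [ 18.  -54.4 116.6] z [ 0.004  0.    -1.   ] f [ 0.1 -0.3  0.4] 10.7 0.00019316755254531612
shift [ 0.0001 -0.0006  0.0336] rot [ 0.01  0.23 -0.03]
```

In the tool's units: 0.046 m is 2.3, 0.047 m is 2.35.

Call:
hand_motion(
  rows=[
    [0, -0.03, 1, 0, 0.2, 0],
    [0, -0.03, 1.6, 0, 0.2, 0],
    [0, -0.03, 1.8, 0, 0.2, 0],
    [0, -0.03, 2, 0, 0.2, 0],
    [0, -0.03, 2.15, 0, 0.2, 0],
    [0, -0.03, 2.3, 0, 0.2, 0],
    [0, -0.03, 2.35, 0, 0.2, 0],
    [0, -0.03, 2.35, 0, 0.2, 0],
    [0, -0.03, 2.35, 0, 0.2, 0],
  ],
)

```text
clock: 11.82
tool_pos: [0.5716, 0.0159, 0.0707]
tcp_rot: [[-0.988, 0.153, -0.001], [0.153, 0.988, -0.001], [0.001, -0.002, -1.0]]
ft_force: [-19.7, -5.4, 49.5]
grip_width: 0.0001
grip_force: 25.0
```

```bash
python3 -c "
from h import *
fx()"
```

```text
tcp fix [ 17.9 -55.3  70.7] z [-0.001 -0.002 -1.   ] f [-18.7  -8.3  49.5] 11.825 0.00012527824730284757
```

It bottomed: z is 70.7 mm against 71 expected, and the force rose well past the spring's. I'll withdraw.

In the tool's units: -0.13 m is -6.5, -0.12 m is -6.

Call:
hand_motion(
  rows=[
    [0, 0, -0.5, 0, 0, 0],
    [0, 0, -1.5, 0, 0, 0],
    [0, 0, -4, 0, 0, 0],
    [0, 0, -6, 0, 0, 0],
    [3, -2.5, -6.5, 0, 0, 0],
    [5, -2.5, -6.5, 0, 0, 0],
    [5, -2.5, -6.5, 0, 0, 0],
    [5, -2.5, -6.5, 0, 0, 0],
  ],
  lines="1,2",
)

```text
clock: 12.82
tool_pos: [0.4663, -0.0182, 0.1995]
```

```bash
python3 -c "
from h import *
fx()
ii={n:cams.snapshot(n)[:,:,::-1] for n in('scene','top')}
[cv2.imwrite(f'pics/{n}5.png',i) for n,i in ii.items()]
a=ii['scene'][140:340,250:460];b=ii['top'][160:360,270:480]
cv2.imwrite('pics/s5.png',cv2.resize(np.hstack([a,b]),None,fx=1.9,fy=1.9,interpolation=cv2.INTER_CUBIC))"
```

```text
tcp fix [ -81.1 -105.   199.5] z [ 0.  0. -1.] f [ 0.7 -0.   0.2] 12.825 0.00022453154352070604
```

View pics/s5.png

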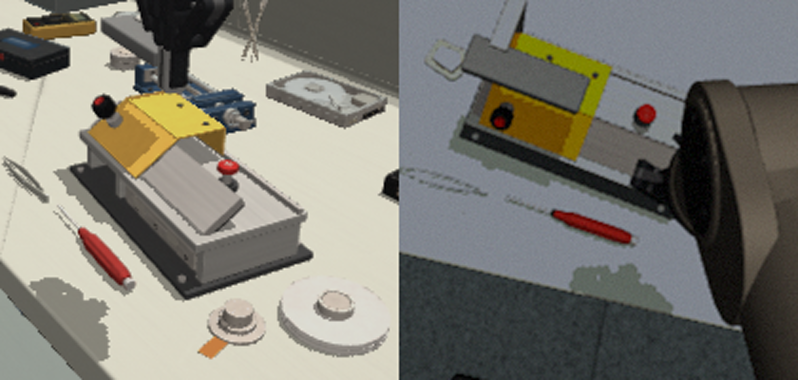

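The guard is open, the knob is in at crop (103,103), the cap is back up at (228,165), the loose parts have not moved and the gripper is clear.

```bash
python3 -c "
from h import *
print(r.sign_off())"
```

```text
the job is handed in; nothing more can be done
None
```

The job is handed in at about 13 s of the 48 s: the guard is open and locked with the plunger in, the punch cap was pressed to its bottom and is back up, and the lamp and loose parts were not disturbed; no verdict came back.

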